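# Show the customer which key blank matches

### The arm

A 6-joint arm with a two-finger parallel gripper is mounted at the origin on the work surface. World frame = base frame: x ahead of the robot, y to its left, z up, the work surface at z = 0. Lengths are in m, angles in rad, forces in N, time in s.
With the tool pointing down it reaches from about 0.375 to 0.9 m from the base axis. Payload 3.1 kg.
Tool frame: the origin (TCP) lies between the finger pads, 19 mm behind the fingertips; this is the grasp point; z points along the fingers, y is the line along which they close (so a half turn about z gives the same grasp; the last joint's range is limited). The gripper opens to 85 mm and grips with 20 to 120 N. Pads are 22 mm wide; open, the fingers measure 114 mm over their backs; the gripper's body (76 mm by 85 mm) begins 54 mm behind the grasp point. The pads swing forward as they close: fully open they stand 13 mm farther back than shut.
Start: joints at [1.073, 0.527, 1.433, -0, 1.181, -0.178], TCP at [0.196, 0.593, 0.25] pointing down, gripper open.
Joint ranges: [-3.08, 3.08], [-0.75, 2.2], [0.22, 2.44], [-1.43, 4.57], [0, 2.65], [-2.85, 2.85]. Speed limits (rad/s): [2.79, 2.79, 3.14, 3.14, 3.14, 3.14].

### API

Orientations are given as a unit quaternion [x, y, z, w].
In Python, from station import readout, cams, sign_off gives the robot as it stands.
- The arm moves only by the tool send_rows, never from a script. Its argument "commands" is text: rows parted by semicolons, each of 5 numbers parted by spaces: the finger opening in mm, from 0 to 85.4, then the shift along the tool's x, y, z each as a share of 0.02 m, from -1 to 1, then the turn about the tool's z as a share of 4 degrees, from -1 to 1. In form: grip dx dy dz spin; .... A call has 1 to 20 rows; each row shifts and turns the commanded pose from where the row before left it, along the tool's axes as they then stand; what a row does not reach is not made up. A row lasts 1/12 s, in which the tool goes at most 41.7 mm and 7.16 degrees, less where a joint would pass 70% of its speed; a pose out of reach is approached as far as the arm can. A call with a number of a shift or a turn outside -1 to 1 is refused whole. A call with a gripper value outside its range is refused whole. The fingers move at their own pace and stop on an object; "grip_force" is the grip in N (left out, the last holds). Time passes only in rows, so rows that do not move let the fingers close. It gives the time, the measured TCP pose, the force, the opening and the grip force at its end, in the units of the state.
- readout.sense(): the state, without advancing time (a new reading comes with each control period).
- cams.snapshot(name): name is "scene" or "top" or "wrist"; returns a dict with "pixels" (400x640x3 uint8, red, green, blue), "intrinsics" (3x3 intrinsics, pixels), "dist" ([k1, k2, p1, p2, k3] as OpenCV has them; the pictures are not rectified), "eye" and "rotation" of the camera in the world. Camera axes: x right, y down, z forward; pixel columns grow to the right and rows downward; lengths in m; the calibration is good to about 2 mm. A picture is of the moment at which its call begins. There is no depth.
- sign_off(): hands the job in; it is judged then, once.
The state is a dict: "t": time; "q": joint angles; "qd": joint speeds; "tau": joint torques, N m; "tcp_pos": TCP position; "tool_rot": TCP orientation; "force": force on the tool from outside, world axes, zero at the start; "ft_torque": the same for the moment, N m; "finger_gap": opening from 0.0 (shut) to 1.0 (fully open); "gripper_force": force on a finger pad.
Only numpy, scipy, OpenCV 4.12 (cv2) and the standard library are available. Lean on these libraries where they do the work, as an engineer would, in place of code of your own. Each camera call takes 0.05 s, during which the arm holds its last target. There are 200 camera calls.

### The job

Show the customer which blank fits their key: point straight down at the head of the cut key on the cork mat, fingertips over the middle of the head and no more than 5 cm above it, and stay there for two seconds. Then point in the same way for two seconds at the blank on the white display whose head has the same shape, and finish still pointing at it. Do not touch, move or pick up any key or anything else lying on the bench.

Things in the scene. Friction and masses are not known exactly. Their poses are not given: they have to be found in the camera images.
- key_round: Used (cut) key with a round disc head, 42 mm across; blade tip 70 mm from the origin. Black head 10 mm thick, steel blade 3 mm thick. Loose, lies flat. Origin: centre of the head's underside; x along the blade away from the head, z up. One of the three cut keys (it varies) is the customer's, on the cork mat; two lie on the pickup board.
- key_long: Used (cut) key with a long narrow rectangular head, 58 mm along the blade and 26 mm across; blade tip 78 mm from the origin. Black head 10 mm thick, steel blade 3 mm thick. Loose, lies flat. Origin: centre of the head's underside; x along the blade away from the head, z up. One of the three cut keys (it varies) is the customer's, on the cork mat; two lie on the pickup board.
- key_wide: Used (cut) key with a wide crossbar head that makes the key a T, 22 mm along the blade and 62 mm across; blade tip 60 mm from the origin. Black head 10 mm thick, steel blade 3 mm thick. Loose, lies flat. Origin: centre of the head's underside; x along the blade away from the head, z up. One of the three cut keys (it varies) is the customer's, on the cork mat; two lie on the pickup board.
- blank_round: Uncut key blank with a round disc head, 42 mm across; blade tip 70 mm from the origin. Black head 10 mm thick, steel blade 3 mm thick. Loose, lies flat. Origin: centre of the head's underside; x along the blade away from the head, z up. It lies in one of the three bays of the display (which one varies), head towards the robot.
- blank_long: Uncut key blank with a long narrow rectangular head, 58 mm along the blade and 26 mm across; blade tip 78 mm from the origin. Black head 10 mm thick, steel blade 3 mm thick. Loose, lies flat. Origin: centre of the head's underside; x along the blade away from the head, z up. It lies in one of the three bays of the display (which one varies), head towards the robot.
- blank_wide: Uncut key blank with a wide crossbar head that makes the key a T, 22 mm along the blade and 62 mm across; blade tip 60 mm from the origin. Black head 10 mm thick, steel blade 3 mm thick. Loose, lies flat. Origin: centre of the head's underside; x along the blade away from the head, z up. It lies in one of the three bays of the display (which one varies), head towards the robot.
- counter_mat: Flat square cork mat, 200 x 200 mm, 6 mm thick, fixed to the bench, to the robot's right of the display. The customer's key lies on it, its head within 30 mm of the mat's centre. Origin: centre of the underside.
- display: Flat white display board, 150 x 290 mm, 12 mm thick, fixed, with four thin aluminium ribs 6 mm high along its x that part three bays 90 mm apart along its y. Origin: centre of the underside.
- pickup_board: Flat pale wooden board, 320 x 180 mm, 6 mm thick, fixed, far to the robot's right, with two other cut keys waiting to be collected. Origin: centre of the underside.
- padlock: Brass padlock lying flat, body 45 x 50 mm, 22 mm high, steel shackle to its +x; loose. Origin: centre of the body's underside. A bystander.
- lock_cylinder: Steel door-lock cylinder lying down, 65 mm long, 17 mm high; loose. Origin: middle of its length, underside. A bystander.
- brush: Hand brush lying on the bench, under 40 mm high; loose. Origin: on its underside. A bystander.
Things that resemble listed ones, but are neither listed nor needed, are in the scene too. Leave any pink look-alike of the blank_wide alone.

How it is judged:
By the outcome, as a careful person would: the job done as asked, in the order asked, and still so for the second after the job is handed in, with the robot touching nothing.
It also fails if it takes over 45 s, if anything falls off the work surface, if the arm or the gripper's body presses on something with over 40 N, if the wrist force passes 120 N, or if a joint passes its speed limit or range.

## Working session

There is one attempt and no reset: what is moved stays moved. The work goes in short steps, Python scripts to look and compute and a tool call to move; the robot and the scene stay as the last step left them, time stands still between calls to the robot, and variables do not carry over. Pictures are saved under pics/ and viewed, at most 10 in all, crops included, and the job is handed in when it is done.

Besides the shell and the picture viewer there is one more tool, called after "Call:" as name(argument=value, ...) on one line, values as JSON. send_rows: Moves the arm, as the interface text tells. Its arguments: {"type":"object","properties":{"commands":{"type":"string"},"grip_force":{"type":"number"}},"required":["commands"]}

```bash
mkdir -p pics; cat > h.py <<'E'
import numpy as np, cv2, pickle
def ray(c,u,v,z):
    p=cv2.undistortPoints(np.array([[[u,v]]],float),np.array(c["intrinsics"]),np.array(c["dist"]))[0,0]
    d=np.array(c["rotation"])@np.array([p[0],p[1],1]); e=np.array(c["eye"])
    return e+d*(z-e[2])/d[2]
E
python3 - <<'E'
from station import readout,cams
import cv2,pickle
for n in("top","scene"):
    c=cams.snapshot(n); pickle.dump(c,open(n+".pkl","wb")); cv2.imwrite(f"pics/{n}.png",c["pixels"][:,:,::-1])
    print(c["eye"],c["rotation"])
s=readout.sense();print(s["t"],s["tcp_pos"],s["tool_rot"])
E
```

```text
[0.42709192 0.03526972 1.24734779] [-0.69928669  0.71270437 -0.04036161  0.03770332]
[ 1.107373   -0.93250134  1.24671402] [ 0.89930965  0.24350972 -0.08955473 -0.35202999]
0.1 [0.19558456 0.59298468 0.24911   ] [ 1.58744509e-01  9.87319200e-01 -9.30992411e-04 -3.34193719e-04]
```

View pics/top.png

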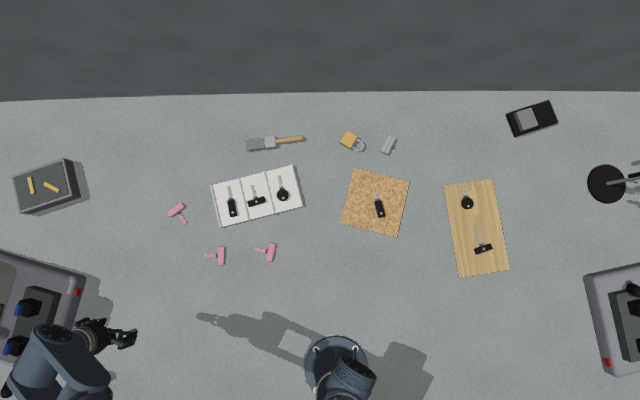

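View pics/scene.png

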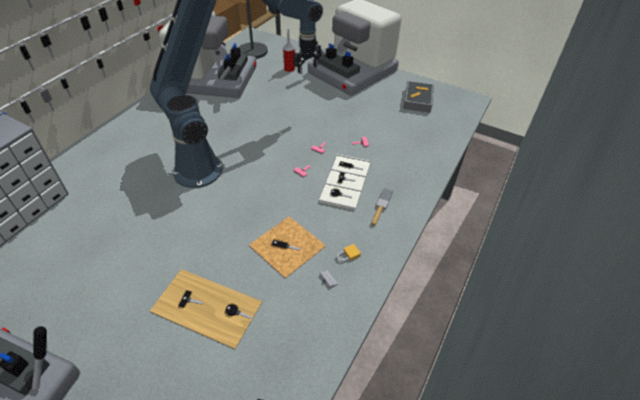

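The top view shows the customer's key at about (379,207) on the mat. It looks like the long-headed one. The blanks lie at about (232,206), (257,201) and (283,193), and the long one appears to be at (232,206). I'll enlarge both areas.

```bash
sed -i 's/np.array(c\["rotation"\])@/Rotation.from_quat(c["rotation"]).as_matrix()@/; 1a from scipy.spatial.transform import Rotation' h.py
python3 - <<'E'
import pickle,cv2,numpy as np
c=pickle.load(open("top.pkl","rb"));p=c["pixels"][:,:,::-1]
a=cv2.resize(p[160:235,205:305],None,fx=7,fy=7,interpolation=cv2.INTER_CUBIC)[:,:400]
b=cv2.resize(p[160:235,340:415],None,fx=7,fy=7,interpolation=cv2.INTER_CUBIC)[:,:400]
cv2.imwrite("pics/crop.png",np.hstack([a,b]))
from h import ray
print(ray(c,379.5,209,.016),ray(c,232.5,208,.022),ray(c,390,145,.0))
s=pickle.load(open("scene.pkl","rb"));print(ray(s,279,243.5,.016),ray(s,345,165,.022))
E
```

```text
[ 0.52130862 -0.15934744  0.016     ] [0.53359453 0.33915114 0.022     ] [ 0.74740936 -0.20725822  0.        ]
[ 0.52649713 -0.16319362  0.016     ] [0.53910111 0.33135673 0.022     ]
```

View pics/crop.png

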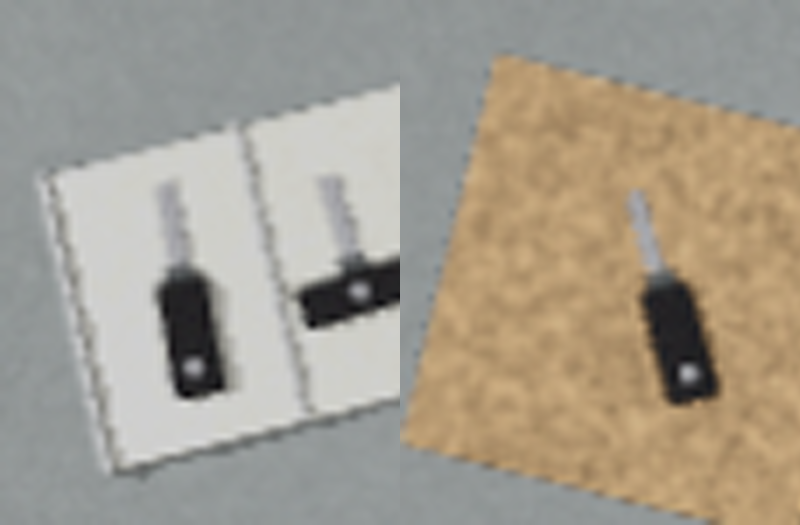

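The enlarged crop confirms that both keys have long rectangular heads. The head centres in the crop are at (680,338) for the mat key and (191,334) for the display blank. I'll refine the targets and convert them to moves.

```bash
cat > go.py <<'E'
import pickle,numpy as np
from h import ray; from scipy.spatial.transform import Rotation as R
from station import readout
c=pickle.load(open("top.pkl","rb"))
K=ray(c,379.6,207.9,.016)+[0,0,.049]; B=ray(c,232.3,207.3,.022)+[0,0,.049]
s=readout.sense(); M=R.from_quat(s["tool_rot"]).as_matrix()
print("t",s["t"],"tcp",s["tcp_pos"],"gap",s["finger_gap"])
for n,T in(("K",K),("B",B)): print(n,T.round(4),"units",(M.T@(T-s["tcp_pos"])/.02).round(2))
E
python3 go.py
```

```text
t 0.1 tcp [0.19558456 0.59298468 0.24911   ] gap 1.002720701242542
K [ 0.5251 -0.1598  0.065 ] units [-27.45 -30.56   9.25]
B [0.536  0.3399 0.071 ] units [-20.13  -6.67   8.91]
```

Call:
send_rows(commands="0 -0.4 -0.4 0 0;0 -0.7 -0.77 0 0;0 -0.7 -0.77 0 0;0 -0.7 -0.77 0 0;0 -0.7 -0.77 0 0;0 -0.7 -0.77 0 0;0 -0.7 -0.77 0 0;0 -0.7 -0.77 0 0;0 -0.7 -0.77 0 0;0 -0.7 -0.77 0 0;0 -0.7 -0.77 0 0;0 -0.7 -0.77 0 0;0 -0.7 -0.77 0 0;0 -0.7 -0.77 0 0;0 -0.7 -0.77 0 0;0 -0.7 -0.77 0 0;0 -0.7 -0.77 0 0;0 -0.7 -0.77 0 0;0 -0.7 -0.77 0 0;0 -0.7 -0.77 0 0", grip_force=20)

```text
t: 1.77
tcp_pos: [0.3616, 0.2205, 0.2499]
tool_rot: [0.159, 0.987, -0.0, -0.0]
force: [-0.0, 1.0, 0.6]
finger_gap: -0.006
gripper_force: 0.0
```

Call:
send_rows(commands="0 -0.7 -0.77 0 0;0 -0.7 -0.77 0 0;0 -0.7 -0.77 0 0;0 -0.7 -0.77 0 0;0 -0.7 -0.77 0 0;0 -0.7 -0.77 0 0;0 -0.7 -0.77 0 0;0 -0.7 -0.77 0 0;0 -0.7 -0.77 0 0;0 -0.7 -0.77 0 0;0 -0.7 -0.77 0 0;0 -0.7 -0.77 0 0;0 -0.7 -0.77 0 0;0 -0.7 -0.77 0 0;0 -0.7 -0.77 0 0;0 -0.7 -0.77 0 0;0 -0.7 -0.77 0 0;0 -0.7 -0.77 0 0;0 0 0 0 0;0 0 0 0 0")

```text
t: 3.43
tcp_pos: [0.5137, -0.121, 0.2497]
tool_rot: [0.16, 0.987, 0.0, -0.0]
force: [-0.8, 0.2, -0.3]
finger_gap: 0.002
gripper_force: 0.0
```

```bash
python3 go.py
```

```text
t 3.4333 tcp [ 0.51370176 -0.1210339   0.24970022] gap 0.0016353397481021826
K [ 0.5251 -0.1598  0.065 ] units [-1.16 -1.66  9.23]
B [0.536  0.3399 0.071 ] units [ 6.2  22.22  8.94]
```

Next I'll align over the head and descend to about 5 cm short of the pointing height, then check with a wrist picture.

Call:
send_rows(commands="0 -0.58 -0.83 0 0;0 -0.58 -0.83 0 0;0 0 0 0.9 0;0 0 0 0.9 0;0 0 0 0.9 0;0 0 0 0.9 0;0 0 0 0.9 0;0 0 0 0.9 0;0 0 0 0.9 0;0 0 0 0.7 0;0 0 0 0 0;0 0 0 0 0;0 0 0 0 0")

```text
t: 4.52
tcp_pos: [0.5259, -0.1584, 0.1108]
tool_rot: [0.158, 0.987, -0.0, 0.0]
force: [0.9, 0.1, 0.3]
finger_gap: 0.001
gripper_force: 0.0
```

```bash
python3 go.py; python3 - <<'E'
from station import cams
import cv2,numpy as np
a=[cams.snapshot(n)["pixels"][:,:,::-1] for n in("wrist","scene")]
b=cv2.resize(a[1][180:290,215:345],None,fx=3.64,fy=3.64,interpolation=cv2.INTER_CUBIC)[:400]
cv2.imwrite("pics/w1.png",np.hstack([cv2.resize(a[0],(320,200)),np.zeros((200,1,3),np.uint8)]) if 0 else np.hstack([cv2.resize(a[0],(320,400)),b]))
E
```

```text
t 4.5167 tcp [ 0.52589006 -0.15844189  0.11076222] gap 0.0014696865876048114
K [ 0.5251 -0.1598  0.065 ] units [ 0.02 -0.08  2.29]
B [0.536  0.3399 0.071 ] units [ 7.32 23.82  1.98]
```

View pics/w1.png

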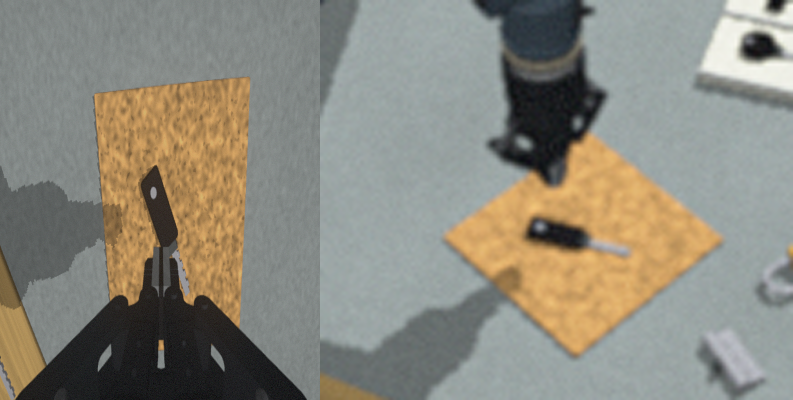

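The left half is the wrist view: the head is at about (160,205), just ahead of the closed tips, as expected for an oblique view. In the scene crop on the right, the tip at (556,182) is directly above the head at (557,233). I'll descend and hold.

Call:
send_rows(commands="0 0 -0.1 0.8 0;0 0 0 0.8 0;0 0 0 0.7 0;0 0 0 0 0;0 0 0 0 0;0 0 0 0 0;0 0 0 0 0;0 0 0 0 0;0 0 0 0 0;0 0 0 0 0;0 0 0 0 0;0 0 0 0 0;0 0 0 0 0;0 0 0 0 0;0 0 0 0 0;0 0 0 0 0;0 0 0 0 0;0 0 0 0 0;0 0 0 0 0;0 0 0 0 0")

```text
t: 6.28
tcp_pos: [0.5253, -0.1608, 0.064]
tool_rot: [0.159, 0.987, 0.0, -0.0]
force: [-0.4, 1.1, -0.5]
finger_gap: 0.0
gripper_force: 0.0
```

```bash
python3 go.py; python3 - <<'E'
from station import cams
import cv2,numpy as np
a=[cams.snapshot(n)["pixels"][:,:,::-1] for n in("wrist","scene")]
b=cv2.resize(a[1][180:290,215:345],None,fx=3.64,fy=3.64,interpolation=cv2.INTER_CUBIC)[:400]
cv2.imwrite("pics/w2.png",np.hstack([cv2.resize(a[0],(320,400)),b]))
E
```

```text
t 6.2833 tcp [ 0.52525465 -0.16076245  0.06400384] gap 6.411255718723564e-05
K [ 0.5251 -0.1598  0.065 ] units [ 0.02  0.04 -0.05]
B [0.536  0.3399 0.071 ] units [ 7.34 23.94 -0.35]
```

View pics/w2.png

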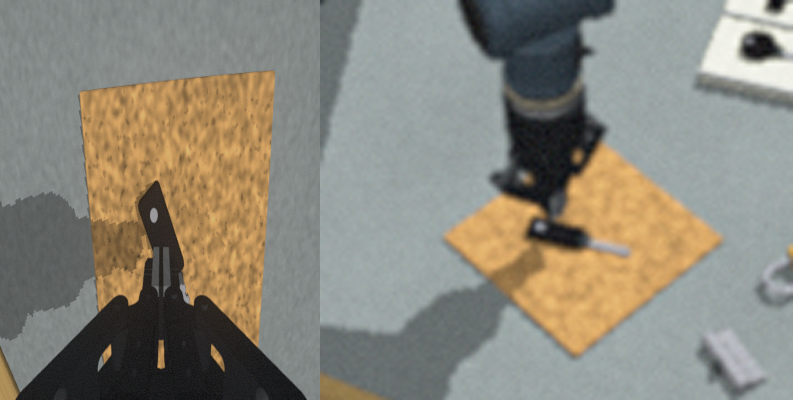

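The tips at (557,212) in the scene crop are just above the head at (557,233), with no contact. I'll hold longer, then lift and travel to the long blank.

Call:
send_rows(commands="0 0 0 0 0;0 0 0 0 0;0 0 0 0 0;0 0 0 0 0;0 0 0 0 0;0 0 0 0 0;0 0 0 0 0;0 0 0 0 0;0 0 0 0 0;0 0 0 0 0;0 0 0 0 0;0 0 0 0 0;0 0 0 0 0;0 0 0 0 0;0 0 0 0 0;0 0 0 0 0;0 0 0 -0.8 0;0 0 0 -0.9 0;0 0 0 -0.9 0;0 0 0 -0.9 0")

```text
t: 8.05
tcp_pos: [0.525, -0.1606, 0.1346]
tool_rot: [0.159, 0.987, 0.0, -0.0]
force: [-0.5, -0.4, -0.8]
finger_gap: -0.001
gripper_force: 0.0
```

Call:
send_rows(commands="0 0 0 -0.5 0;0 0.15 0.5 0 0;0 0.3 0.96 0 0;0 0.3 0.96 0 0;0 0.3 0.96 0 0;0 0.3 0.96 0 0;0 0.3 0.96 0 0;0 0.3 0.96 0 0;0 0.3 0.96 0 0;0 0.3 0.96 0 0;0 0.3 0.96 0 0;0 0.3 0.96 0 0;0 0.3 0.96 0 0;0 0.3 0.96 0 0;0 0.3 0.96 0 0;0 0.3 0.96 0 0;0 0.3 0.96 0 0;0 0.3 0.96 0 0;0 0.3 0.96 0 0;0 0.3 0.96 0 0")

```text
t: 9.72
tcp_pos: [0.5299, 0.2132, 0.1427]
tool_rot: [0.159, 0.987, -0.0, -0.001]
force: [-0.5, 0.6, -0.3]
finger_gap: -0.007
gripper_force: 0.0
```

Call:
send_rows(commands="0 0.3 0.96 0 0;0 0.3 0.96 0 0;0 0.3 0.96 0 0;0 0.3 0.96 0 0;0 0.3 0.96 0 0;0 0.2 0.8 0 0;0 0 0 0 0;0 0 0 0 0;0 0 0 0 0")

```text
t: 10.47
tcp_pos: [0.533, 0.3283, 0.143]
tool_rot: [0.159, 0.987, -0.001, -0.001]
force: [0.7, -0.5, -0.6]
finger_gap: 0.002
gripper_force: 0.0
```

```bash
python3 go.py
```

```text
t 10.4667 tcp [0.53298907 0.32825732 0.14297935] gap 0.0022905200586822443
K [ 0.5251 -0.1598  0.065 ] units [ -7.27 -23.29   3.93]
B [0.536  0.3399 0.071 ] units [0.03 0.6  3.6 ]
```

Call:
send_rows(commands="0 0 0.5 0 0;0 0 0 0.8 0;0 0 0 0.8 0;0 0 0 0.8 0;0 0 0 0.8 0;0 0 0 0.4 0;0 0 0 0 0;0 0 0 0 0;0 0 0 0 0")

```text
t: 11.22
tcp_pos: [0.5381, 0.3384, 0.0728]
tool_rot: [0.159, 0.987, 0.0, 0.001]
force: [0.3, 0.8, 0.1]
finger_gap: 0.001
gripper_force: 0.0
```

```bash
python3 go.py; python3 - <<'E'
from station import cams
import cv2,numpy as np
a=[cams.snapshot(n)["pixels"][:,:,::-1] for n in("wrist","scene")]
b=cv2.resize(a[1][105:215,285:415],None,fx=3.64,fy=3.64,interpolation=cv2.INTER_CUBIC)[:400]
cv2.imwrite("pics/w3.png",np.hstack([cv2.resize(a[0],(320,400)),b]))
E
```

```text
t 11.2167 tcp [0.53807114 0.33836531 0.07284273] gap 0.0012046364269834465
K [ 0.5251 -0.1598  0.065 ] units [ -7.2  -23.86   0.38]
B [0.536  0.3399 0.071 ] units [0.12 0.04 0.09]
```

View pics/w3.png

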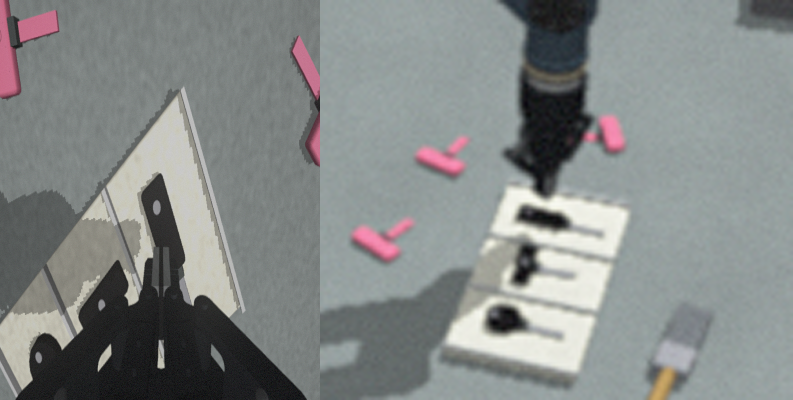

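The tips at (545,195) in the scene crop are directly above the long blank's head at (544,217). The wrist view lines up the same way as it did over the mat key. I'll hold here.

Call:
send_rows(commands="0 0.1 0 0 0;0 0 0 0 0;0 0 0 0 0;0 0 0 0 0;0 0 0 0 0;0 0 0 0 0;0 0 0 0 0;0 0 0 0 0;0 0 0 0 0;0 0 0 0 0;0 0 0 0 0;0 0 0 0 0;0 0 0 0 0;0 0 0 0 0;0 0 0 0 0;0 0 0 0 0;0 0 0 0 0;0 0 0 0 0;0 0 0 0 0;0 0 0 0 0")

```text
t: 12.98
tcp_pos: [0.5353, 0.3389, 0.072]
tool_rot: [0.159, 0.987, -0.0, -0.0]
force: [-0.7, 0.5, 0.2]
finger_gap: -0.001
gripper_force: 0.0
```

Call:
send_rows(commands="0 0 0 0 0;0 0 0 0 0;0 0 0 0 0;0 0 0 0 0;0 0 0 0 0;0 0 0 0 0;0 0 0 0 0;0 0 0 0 0;0 0 0 0 0;0 0 0 0 0;0 0 0 0 0;0 0 0 0 0;0 0 0 0 0;0 0 0 0 0;0 0 0 0 0;0 0 0 0 0")

```text
t: 14.32
tcp_pos: [0.5353, 0.3389, 0.072]
tool_rot: [0.159, 0.987, -0.0, 0.0]
force: [0.6, -0.4, 0.5]
finger_gap: 0.001
gripper_force: 0.0
```

```bash
python3 go.py; python3 -c "from station import sign_off; print(sign_off())"
```

```text
t 14.3167 tcp [0.53533767 0.33885193 0.07202644] gap 0.0007246636026157692
K [ 0.5251 -0.1598  0.065 ] units [ -7.33 -23.84   0.35]
B [0.536  0.3399 0.071 ] units [-0.02  0.06  0.05]
the job is handed in; nothing more can be done
None
```

The arm pointed at the customer's long-headed key and then at the matching long blank, each for over 2 s with the fingertips about 3 cm above the head; I handed the job in at 14.3 s with it still pointing at the blank and no sign of contact.

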